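# Turn the sample tumbler by its spokes until the valve stem is up

### The job

The sample tumbler on the bench has to be vented: push the spokes of its wheel round, one after another, until the brass valve stem on the drum points straight up, then take the hand away and leave it at rest. Push with the fingertips on the spoked wheel only, not on the drum or its valve stem; turn it steadily without flinging it, and never lift its axle out of the open bearings. Leave the jar, the cup and the tin where they stand.

Things in the scene. Friction and masses are not known exactly. Their poses are not given: they have to be found in the camera images.
- mixer: grey stand of the tumbler, fixed: base plate 270 x 200 x 18 mm, two uprights 110 mm wide, 207 mm high (at x = -45 and +120 mm) carrying the axle in open-topped forks. Origin on the bench under the axle, 10 mm off the plate's centre towards the wheel; x runs level along the axle away from the wheel, so the wheel is at its -x end, facing roughly to the robot; z up.
- hub (a point): centre of the spoked wheel on the axle, 190 mm above the bench, in the plane of the spokes (mixer x = -85 mm), axes as the mixer's. Five steel spokes 12 mm in diameter, 72 degrees apart, stand radially out of a 52 mm hub in the plane across x; no rim. Each ends in a black ball 25 mm in diameter, its centre 125 mm from the axle.
- drum: the steel drum behind the wheel, turning with it, 160 mm in diameter, from mixer x = -26 to +94 mm. Origin on the axle, 190 mm above the bench at mixer x = 0 (85 mm behind the plane of the spokes); its x axis is the axle, its z axis points the way the stem points. Not to be touched.
- wheel (a joint): angle of wheel and drum in rad: 0 or any whole turn = stem straight up; grows clockwise seen along the mixer's +x (top goes to the mixer's -y). Starts between 1.9 and 4.4. Turns without end, about 0.14 N m dry friction, stays where left, about 1.2 kg. Spokes stand at joint + 36 + 72 k degrees clockwise from straight up, so the stem's direction is midway between two spokes.
- stem: the brass valve stem, standing radially out of the drum's skin 40 mm and turning with it, 17 mm in diameter at its cap. Origin at its root 80 mm from the axle, at mixer x = +38 mm (123 mm behind the plane of the spokes); its z axis is the direction in which it points. Not to be touched.
- axle (a joint): height in m by which the axle has been lifted off the floor of its open bearings: 0 seated, held down by its weight alone (about 13 N), free to rise 40 mm.
- jar: amber sample jar with a white cap, 64 mm in diameter, 110 mm high, loose beside the tumbler; origin at the centre of its underside. A bystander.
- cup: open steel cup, 76 mm in diameter at the rim, 75 mm high, loose beside the tumbler; origin at the centre of its underside. A bystander.
- tin: closed aluminium tin, 52 mm in diameter, 70 mm high, loose beside the tumbler; origin at the centre of its underside. A bystander.

How it is judged:
By the outcome, as a careful person would: the job done as asked, in the order asked, and still so for the second after the job is handed in, with the robot touching nothing.
It also fails if it takes over 58 s, if anything falls off the work surface, if the arm or the gripper's body presses on something with over 40 N, if the wrist force passes 120 N, or if a joint passes its speed limit or range.

### The arm

A 7-joint arm with a two-finger parallel gripper is mounted at the origin on the work surface. World frame = base frame: x ahead of the robot, y to its left, z up, the work surface at z = 0. Lengths are in m, angles in degrees, forces in N, time in s.
With the tool pointing down it reaches from about 0.425 to 0.8 m from the base axis. Payload 8.3 kg.
Tool frame: the origin (TCP) lies midway between the tips of the shut fingers; the grasp point (between the pads) lies 19 mm behind it; z points along the fingers, y is the line along which they close (so a half turn about z gives the same grasp; the last joint's range is limited). The gripper opens to 85 mm and grips with 20 to 120 N. Pads are 22 mm wide; open, the fingers measure 114 mm over their backs; the gripper's body (76 mm by 85 mm) begins 54 mm behind the grasp point. The pads swing forward as they close: fully open they stand 13 mm farther back than shut.
Start: joints at [-79.177, 21.967, 0.94, 78.501, -0.361, 79.538, -2.664], TCP at [0.156, 0.605, 0.231] pointing down, gripper open.
Joint ranges: [-169.22, 169.22], [-14.56, 117.87], [-87.37, 89.26], [10.42, 133.3], [-82.24, 262.24], [0.94, 117.77], [-172.7, 172.7]. Speed limits (degrees/s): [136.94, 136.94, 172.46, 172.46, 180, 180, 180].

### API

Orientations are given as a 3x3 rotation matrix whose columns are the frame's x, y, z axes.
In Python, from workcell import env gives the robot as it stands.
- The arm moves only by the tool jog_arm, never from a script. Its argument "moves" is text: rows parted by semicolons, each of 7 numbers parted by spaces: the turn, a rotation vector about the tool's x, y, z in degrees, then the shift along the tool's x, y, z in m, then the gripper command: -1 is shut, 1 is fully open, values between are in proportion. A call has 1 to 8 rows; each row is the pose to reach, as a shift and turn from the pose commanded when the call began, along the tool's axes at that moment; what a row does not reach only later rows make up. A row lasts 1/12 s, in which the tool goes at most 41.7 mm and 7.16 degrees, less where a joint would pass 70% of its speed; a pose out of reach is approached as far as the arm can. A call with a gripper value outside its range is refused whole. The fingers move at their own pace and stop on an object; "force" is the grip in N (left out, the last holds). Time passes only in rows, so rows that repeat a pose let the fingers close. It gives the time, the measured TCP pose, the force, the opening and the grip force at its end, in the units of the state.
- env.get_obs(): the state, without advancing time (a new reading comes with each control period).
- env.grab_frame(name): name is "scene" or "top" or "wrist"; returns a dict with "pixels" (480x640x3 uint8, blue, green, red), "fx", "fy", "cx", "cy" (pixels), "cam_to_world" (4x4, takes a point from camera to world coordinates); the wrist camera has in their place "hand_eye" (4x4, takes a point from camera to tool coordinates, whose origin is the TCP and whose axes are the flange's). Camera axes: x right, y down, z forward; pixel columns grow to the right and rows downward; lengths in m; the calibration is good to about 2 mm. The wrist camera is an equidistant fisheye: a pixel r from the principal point sees the ray r / f radians off the axis. A picture is of the moment at which its call begins: read the wrist's pose just before it. There is no depth.
- env.finish_job(): hands the job in; it is judged then, once.
The state is a dict: "clock": time; "joint_positions": joint angles; "dq": joint speeds; "tau": joint torques, N m; "tool_pos": TCP position; "ee_rot": TCP orientation; "wrist_force": force on the tool from outside, world axes, zero at the start; "torque": the same for the moment, N m; "width": finger opening in m; "finger_force": force on a finger pad.
Only numpy, scipy, OpenCV 4.12 (cv2) and the standard library are available. Lean on these libraries where they do the work, as an engineer would, in place of code of your own. Each camera call takes 0.05 s, during which the arm holds its last target. There are 200 camera calls.

## Working session

There is one attempt and no reset: what is moved stays moved. The work goes in short steps, Python scripts to look and compute and a tool call to move; the robot and the scene stay as the last step left them, time stands still between calls to the robot, and variables do not carry over. Pictures are saved under pics/ and viewed, at most 10 in all, crops included, and the job is handed in when it is done.

Besides the shell and the picture viewer there is one more tool, called by a JSON object that holds its "name" and its "arguments", one argument or row to a line. jog_arm: Moves the arm, as the interface text tells. Its arguments: {"type":"object","properties":{"moves":{"type":"string"},"force":{"type":"number"}},"required":["moves"]}

```bash
ls; mkdir -p pics; python3 - <<'E'
from workcell import env
import cv2,numpy as np
o=env.get_obs();print(o)
for n in("scene","top"):
    f=env.grab_frame(n);cv2.imwrite(f"pics/{n}0.png",f["pixels"]);print(n,f["fx"],f["fy"],f["cx"],f["cy"],np.round(f["cam_to_world"],4).tolist())
E
```

```text
pics
{'clock': 0.0, 'joint_positions': array([-79.17820271,  22.01739479,   0.9373736 ,  78.5630622 ,
        -0.36118952,  79.53779443,  -2.66361812]), 'dq': array([ 0.03845111,  0.00127971,  0.03161633, -0.10081844, -0.05172317,
       -0.0538761 , -0.09104996]), 'tau': array([-2.39837027e-04, -6.27593422e+01,  8.43756236e-01, -3.71828735e+01,
        1.63416239e-02,  1.40328714e-02, -5.99633250e-07]), 'tool_pos': array([0.15553115, 0.60480633, 0.23024159]), 'ee_rot': array([[-9.68493097e-01,  2.49039951e-01, -4.72804818e-04],
       [ 2.49040398e-01,  9.68491117e-01, -1.95860265e-03],
       [-2.98630416e-05, -2.01464064e-03, -9.99997970e-01]]), 'wrist_force': array([ 0.11433511,  1.4831863 , -0.63058862]), 'torque': array([-0.00839001,  0.04710168,  0.01278981]), 'finger_force': 0.0, 'width': 0.08558944845530507}
scene 529.9596443534156 529.9596443534156 321.33734162108874 236.77574804240737 [[-0.3823, 0.7571, -0.5298, 1.2216], [0.9239, 0.3027, -0.2341, 0.3545], [-0.0168, -0.579, -0.8152, 1.057], [0.0, 0.0, 0.0, 1.0]]
top 467.48969450461715 467.48969450461715 320.6917243649458 241.99798884888776 [[0.0257, -0.9995, 0.0199, 0.5987], [-0.9996, -0.0255, 0.0116, 0.1108], [-0.0111, -0.0202, -0.9997, 1.3407], [0.0, 0.0, 0.0, 1.0]]
```

View pics/scene0.png

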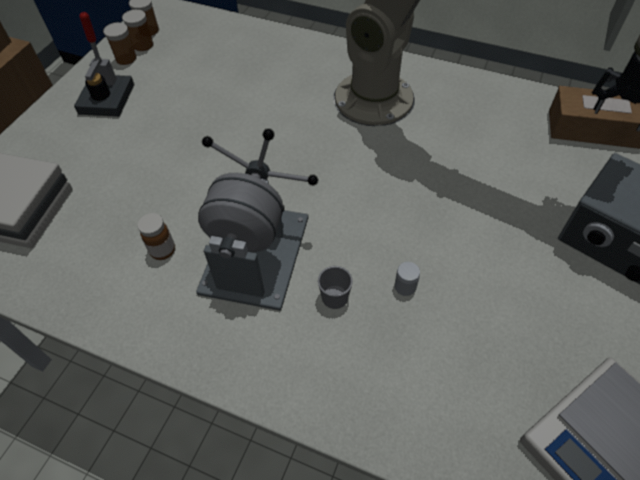

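View pics/top0.png

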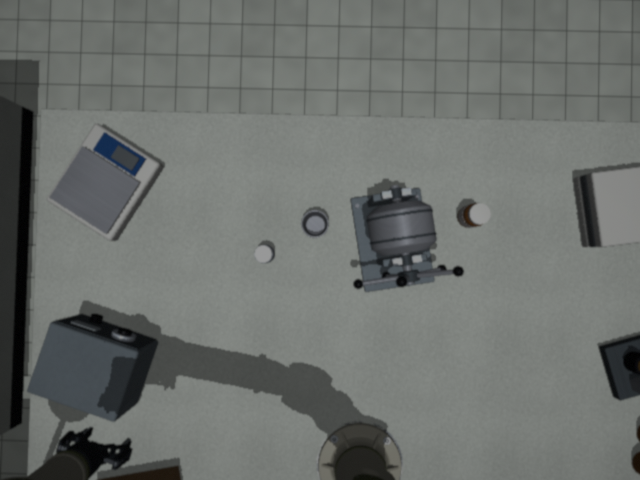

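```bash
cat > h.py <<'E'
import numpy as np,cv2
from scipy.optimize import least_squares
K={"scene":(529.9596,321.3373,236.7757,np.array([[-0.3823,0.7571,-0.5298,1.2216],[0.9239,0.3027,-0.2341,0.3545],[-0.0168,-0.579,-0.8152,1.057],[0,0,0,1]])),
"top":(467.4897,320.6917,241.998,np.array([[0.0257,-0.9995,0.0199,0.5987],[-0.9996,-0.0255,0.0116,0.1108],[-0.0111,-0.0202,-0.9997,1.3407],[0,0,0,1]]))}
def proj(n,P):
    f,cx,cy,T=K[n];p=T[:3,:3].T@(np.asarray(P)-T[:3,3]);return np.array([f*p[0]/p[2]+cx,f*p[1]/p[2]+cy])
def mix(q,p):
    c,s=np.cos(q[2]),np.sin(q[2]);return np.array([q[0]+c*p[0]-s*p[1],q[1]+s*p[0]+c*p[1],p[2]])
def rad(q,x,r,a): return mix(q,[x,-r*np.sin(a),.19+r*np.cos(a)])
def ball(q,k,r=.125): return rad(q,-.085,r,q[3]+np.radians(36+72*k))
E
python3 - <<'E'
from h import *
# balls left(+y), mid, right(-y): k=-1,0,1 (theta mod 72)
obs=[("scene",-1,(313,180)),("scene",0,(268,134)),("scene",1,(208,141)),("top",-1,(358,284)),("top",0,(402,281)),("top",1,(458,271))]
r=lambda q:np.concatenate([proj(n,ball(q,k))-o for n,k,o in obs])
s=least_squares(r,[.5,-.05,0,-.6]);q=s.x
print(q,np.degrees(q[2:]),np.round(s.fun,1))
print("hub",mix(q,[-.085,0,.19]),[np.degrees((q[3]+np.radians(72*k))%(2*np.pi)) for k in range(5)])
for n in K:
    im=cv2.imread(f"pics/{n}0.png");x,y=map(int,proj(n,mix(q,[0,0,.12])));x0,y0=x-75,y-90
    c=cv2.resize(im[y0:y0+150,x0:x0+150] if 0 else im[y0:y0+180,x0:x0+150],None,fx=3.2,fy=3.2,interpolation=cv2.INTER_CUBIC);c=cv2.convertScaleAbs(c,alpha=1.6)
    for k in range(5):
        th=q[3]+np.radians(72*k);p=[(proj(n,rad(q,.038,rr,th))-[x0,y0])*3.2 for rr in(.08,.12)]
        print(n,k,*np.round(p,0))
    cv2.imwrite(f"pics/{n}c.png",c)
a,b=cv2.imread("pics/scenec.png"),cv2.imread("pics/topc.png");m=np.hstack([a,b]);cv2.imwrite("pics/c.png",cv2.resize(m,None,fx=800/m.shape[1],fy=800/m.shape[1]))
print(m.shape)
E
```

```text
[ 0.62883262 -0.0784825   0.17121795 -0.92506781] [  9.81006585 -53.00248133] [-0.1 -1.1  0.4 -0.8 -0.2 -0.5 -0.  -1.1 -0.5 -0.4  0.  -0.4]
hub [ 0.54507549 -0.09296502  0.19      ] [np.float64(306.9975186663405), np.float64(18.99751866634052), np.float64(90.99751866634053), np.float64(162.99751866634054), np.float64(234.9975186663405)]
scene 0 [298. 238.] [345. 221.]
scene 1 [153. 186.] [122. 141.]
scene 2 [ 95. 250.] [ 38. 241.]
scene 3 [194. 331.] [186. 360.]
scene 4 [314. 327.] [364. 355.]
top 0 [174. 249.] [134. 253.]
top 1 [302. 229.] [331. 222.]
top 2 [352. 225.] [403. 217.]
top 3 [263. 241.] [269. 241.]
top 4 [159. 255.] [116. 262.]
(576, 960, 3)
```

View pics/c.png

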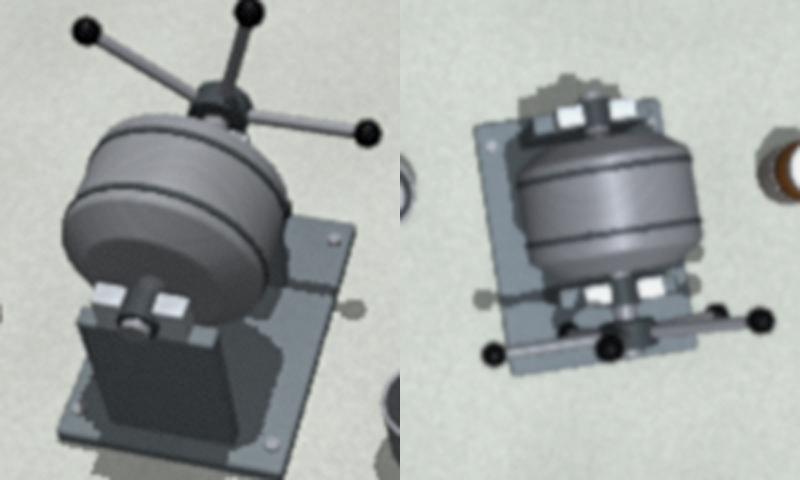

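```bash
cat >> h.py <<'E'
from scipy.spatial.transform import Rotation as R
q=np.array([0.62883,-0.07848,0.17122,np.radians(163)])
def tool(tilt,roll=0):  # tilt deg from straight down towards mixer +x
    c,s=np.cos(q[2]),np.sin(q[2]);t=np.radians(tilt)
    f=np.array([c,s,0]);x=np.array([-s,c,0]);z=np.sin(t)*f-np.cos(t)*np.array([0,0,1])
    return np.c_[x,np.cross(z,x),z]@R.from_euler("z",roll,degrees=True).as_matrix()
def rel(p,Rt):
    from workcell import env
    o=env.get_obs();M=o["ee_rot"]
    v=R.from_matrix(M.T@Rt).as_rotvec(degrees=True);d=M.T@(np.asarray(p)-o["tool_pos"])
    return np.round(v,2),np.round(d,4)
def wp(x,y,z): return mix(q,[x,y,z])
E
python3 - <<'E'
from h import *
print(wp(-.13,.03,.37), rel(wp(-.13,.03,.37),tool(0)))
print(rel([.156,.605,.37],tool(0)))
E
```

```text
[ 0.49561937 -0.07106867  0.37      ] (array([-9.000e-02,  6.000e-02,  6.577e+01]), array([-0.4977, -0.5702, -0.1386]))
(array([-9.000e-02,  6.000e-02,  6.577e+01]), array([-0.0004, -0.    , -0.1396]))
```

{"name": "jog_arm", "arguments": {
  "moves": "0 0 7 0 0 -0.04 -1; 0 0 14 0 0 -0.08 -1; 0 0 21 -0.03 -0.02 -0.1 -1; 0 0 28 -0.06 -0.04 -0.12 -1; 0 0 35 -0.09 -0.06 -0.14 -1; 0 0 42 -0.12 -0.08 -0.14 -1; 0 0 49 -0.15 -0.1 -0.14 -1; 0 0 56 -0.18 -0.12 -0.14 -1"
}}

```text
clock: 0.77
tool_pos: [0.301, 0.4427, 0.3714]
ee_rot: [[-0.329, 0.944, -0.0], [0.944, 0.329, 0.0], [0.0, -0.0, -1.0]]
wrist_force: [0.6, 0.6, -0.0]
width: -0.0
finger_force: 0.0
```

```bash
python3 - <<'E'
from h import *
print(rel([.42,.25,.37],tool(0)),rel(wp(-.13,.03,.37),tool(0)))
E
```

```text
(array([-0.  , -0.02,  9.42]), array([-0.2212,  0.0488,  0.0013])) (array([-0.  , -0.02,  9.42]), array([-0.5492,  0.0145,  0.0012]))
```

{"name": "jog_arm", "arguments": {
  "moves": "0 0 5 -0.038 0.01 0 -1; 0 0 9.4 -0.076 0.02 0 -1; 0 0 9.4 -0.114 0.03 0 -1; 0 0 9.4 -0.152 0.04 0 -1; 0 0 9.4 -0.19 0.045 0 -1; 0 0 9.4 -0.228 0.045 0 -1; 0 0 9.4 -0.266 0.04 0 -1; 0 0 9.4 -0.304 0.035 0 -1"
}}

```text
clock: 1.43
tool_pos: [0.4351, 0.1674, 0.3708]
ee_rot: [[-0.176, 0.984, -0.001], [0.984, 0.176, -0.0], [-0.0, -0.001, -1.0]]
wrist_force: [-0.1, -0.4, 0.4]
width: 0.0001
finger_force: 0.0
```

```bash
python3 - <<'E'
from h import *
print(rel(wp(-.13,.06,.37),tool(0)),rel(wp(-.13,.03,.37),tool(60)))
E
```

```text
(array([-0.05,  0.02,  0.34]), array([-0.2154,  0.0177,  0.0009])) (array([-60.05,  -0.16,   0.32]), array([-0.2454,  0.0175,  0.0009]))
```

{"name": "jog_arm", "arguments": {
  "moves": "-7 0 0 -0.03 0.005 0 -1; -14 0 0 -0.06 0.01 0 -1; -21 0 0 -0.09 0.015 0 -1; -28 0 0 -0.12 0.017 0 -1; -35 0 0 -0.15 0.017 0 -1; -42 0 0 -0.18 0.017 0 -1; -49 0 0 -0.21 0.017 0 -1; -56 0 0 -0.24 0.017 0 -1"
}}

```text
clock: 2.1
tool_pos: [0.4738, 0.0753, 0.3754]
ee_rot: [[-0.194, 0.914, 0.355], [0.98, 0.169, 0.1], [0.031, 0.368, -0.929]]
wrist_force: [-0.7, 0.3, -0.2]
width: 0.0
finger_force: 0.0
```

```bash
python3 - <<'E'
from h import *
from workcell import env
o=env.get_obs();print(o["joint_positions"],o["tool_pos"])
# contact start: spoke -17deg, finger 20 mm ahead on -y side, r=.095
def tip(phi,r,off,x): # centre on +phi side of spoke
    a=np.radians(phi);return wp(x,-r*np.sin(a)-off*np.cos(a),.19+r*np.cos(a)-off*np.sin(a))
print(rel(tip(-17,.095,.024,-.13),tool(60)))
im=env.grab_frame("scene")["pixels"];cv2.imwrite("pics/s1.png",cv2.resize(im[60:300,120:440],None,fx=2.5,fy=2.5))
E
```

```text
[ -4.78749509 -14.23528554  -5.36708365 102.23083115  -3.54328472
  70.40320971   1.17787583] [0.4738341  0.07534147 0.37537165]
(array([-38.44,  -2.31,  -0.11]), array([-0.1757, -0.0373,  0.0735]))
```

View pics/s1.png

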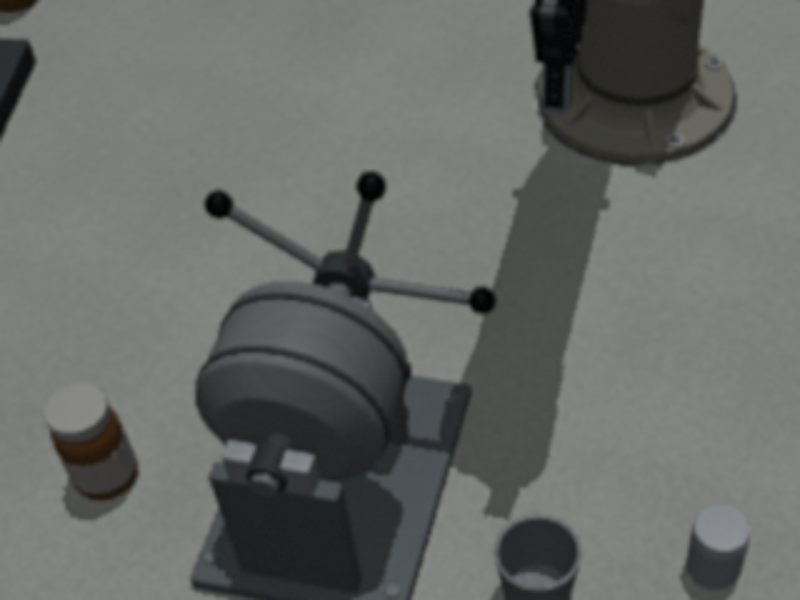

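The arm sits at its joint 2 limit, so the tilt stays near 22° and I'll push from above, within the wheel plane. The picture shows the wheel undisturbed, with balls at (218,203), (371,185) and (482,299) in the crop.

```bash
cat >> h.py <<'E'
def tc(a,ex=0,r=.09,x=-.077,w=.011): # TCP in mixer coords touching spoke a deg from up towards +y, trailing side
    a=np.radians(a);o=.006+w*np.cos(a)+ex
    return [x,r*np.sin(a)-o*np.cos(a),.19+r*np.cos(a)+o*np.sin(a)]
def rows(pts,tilt=22):
    for p in pts:
        v,d=rel(wp(*p),tool(tilt));print(np.round(p,3),"|",v,d)
E
python3 - <<'E'
from h import *
p=tc(17,.012)
rows([[-.077,p[1],.37],p])
E
```

```text
[-0.077 -0.001  0.37 ] | [-0.43 -2.02  0.2 ] [-0.175   0.0438  0.0162]
[-0.077 -0.001  0.284] | [-0.43 -2.02  0.2 ] [-0.1777  0.0123  0.0957]
```

{"name": "jog_arm", "arguments": {
  "moves": "0 -2 0.2 -0.035 0.02 0 -1; 0 -2 0.2 -0.07 0.043 0.01 -1; 0 -2 0.2 -0.105 0.044 0.016 -1; 0 -2 0.2 -0.14 0.044 0.016 -1; 0 -2 0.2 -0.175 0.044 0.016 -1; 0 -2 0.2 -0.175 0.044 0.016 -1"
}}

```text
clock: 2.65
tool_pos: [0.5535, -0.095, 0.3695]
ee_rot: [[-0.169, 0.918, 0.358], [0.986, 0.158, 0.06], [-0.002, 0.363, -0.932]]
wrist_force: [-1.0, -1.0, -0.3]
width: 0.0003
finger_force: 0.0
```

```bash
python3 - <<'E'
from h import *
p=tc(17,.012)
rows([[-.077,p[1],.37],p])
E
```

```text
[-0.077 -0.001  0.37 ] | [-0.7   0.12 -0.06] [ 0.0025  0.0003 -0.0005]
[-0.077 -0.001  0.284] | [-0.7   0.12 -0.06] [ 0.0026 -0.0308  0.0793]
```

{"name": "jog_arm", "arguments": {
  "moves": "0 0 0 0 -0.008 0.02 -1; 0 0 0 0.001 -0.015 0.04 -1; 0 0 0 0.002 -0.023 0.06 -1; 0 0 0 0.002 -0.031 0.079 -1; 0 0 0 0.002 -0.031 0.079 -1"
}}

```text
clock: 3.07
tool_pos: [0.5511, -0.0837, 0.2808]
ee_rot: [[-0.179, 0.919, 0.352], [0.984, 0.167, 0.066], [0.002, 0.358, -0.934]]
wrist_force: [-0.1, -0.0, -1.4]
width: -0.0
finger_force: 0.0
```

```bash
python3 - <<'E'
from h import *
from workcell import env
rows([tc(a) for a in (17,25,33,41,49,57,65,73)])
im=env.grab_frame("scene")["pixels"];cv2.imwrite("pics/s2.png",cv2.resize(im[90:250,160:360],None,fx=4,fy=3.75))
E
```

```text
[-0.077  0.011  0.281] | [-0.99 -0.31  0.44] [0.0024 0.0005 0.0001]
[-0.077  0.024  0.278] | [-0.99 -0.31  0.44] [ 0.0154 -0.0003  0.0026]
[-0.077  0.036  0.274] | [-0.99 -0.31  0.44] [ 0.0281 -0.0018  0.0069]
[-0.077  0.048  0.267] | [-0.99 -0.31  0.44] [ 0.0401 -0.004   0.013 ]
[-0.077  0.059  0.259] | [-0.99 -0.31  0.44] [ 0.0511 -0.0069  0.0208]
[-0.077  0.069  0.249] | [-0.99 -0.31  0.44] [ 0.0608 -0.0104  0.0301]
[-0.077  0.077  0.238] | [-0.99 -0.31  0.44] [ 0.0688 -0.0144  0.0408]
[-0.077  0.083  0.225] | [-0.99 -0.31  0.44] [ 0.0751 -0.0189  0.0526]
```

View pics/s2.png

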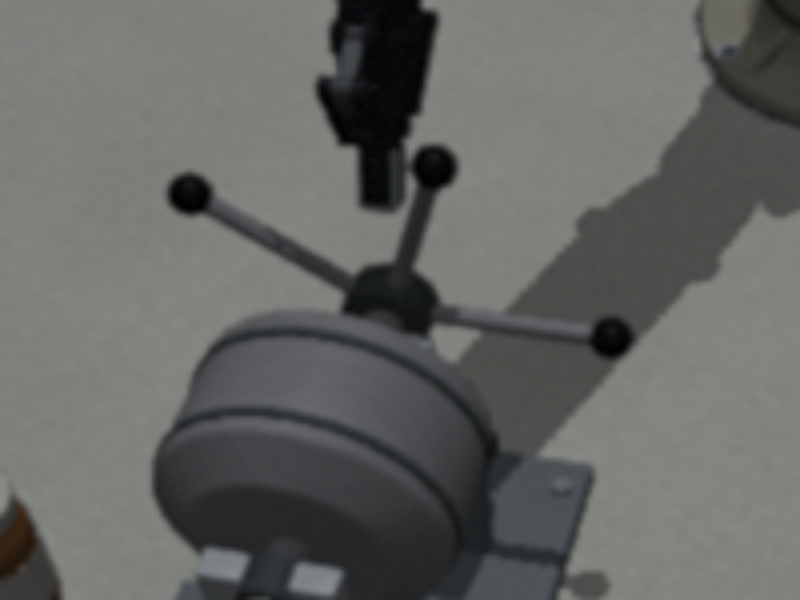

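{"name": "jog_arm", "arguments": {
  "moves": "0 0 0 0.009 0 0.001 -1; 0 0 0 0.015 0 0.003 -1; 0 0 0 0.022 -0.001 0.005 -1; 0 0 0 0.028 -0.002 0.007 -1; 0 0 0 0.034 -0.003 0.01 -1; 0 0 0 0.04 -0.004 0.013 -1; 0 0 0 0.046 -0.0055 0.017 -1; 0 0 0 0.051 -0.007 0.021 -1"
}}

```text
clock: 3.78
tool_pos: [0.5458, -0.0337, 0.2642]
ee_rot: [[-0.179, 0.915, 0.362], [0.984, 0.166, 0.066], [0.0, 0.368, -0.93]]
wrist_force: [2.9, -1.3, 1.4]
width: -0.0
finger_force: 1.8
```

```bash
python3 - <<'E'
from h import *
rows([tc(a) for a in (49,54,59,64,69,74)])
E
```

```text
[-0.077  0.059  0.259] | [-0.44 -0.18  0.44] [ 0.001  -0.0045  0.0037]
[-0.077  0.065  0.253] | [-0.44 -0.18  0.44] [ 0.0073 -0.0067  0.0094]
[-0.077  0.071  0.246] | [-0.44 -0.18  0.44] [ 0.0129 -0.0091  0.0156]
[-0.077  0.076  0.239] | [-0.44 -0.18  0.44] [ 0.0179 -0.0117  0.0222]
[-0.077  0.08   0.232] | [-0.44 -0.18  0.44] [ 0.0222 -0.0145  0.0294]
[-0.077  0.084  0.223] | [-0.44 -0.18  0.44] [ 0.0258 -0.0174  0.0369]
```

{"name": "jog_arm", "arguments": {
  "moves": "0 0 0 0.004 -0.005 0.007 -1; 0 0 0 0.007 -0.006 0.01 -1; 0 0 0 0.01 -0.008 0.013 -1; 0 0 0 0.013 -0.009 0.016 -1; 0 0 0 0.016 -0.011 0.02 -1; 0 0 0 0.019 -0.0125 0.025 -1; 0 0 0 0.0225 -0.0145 0.03 -1; 0 0 0 0.026 -0.0175 0.037 -1"
}}

```text
clock: 4.45
tool_pos: [0.5382, -0.0095, 0.2228]
ee_rot: [[-0.178, 0.916, 0.361], [0.984, 0.165, 0.065], [0.0, 0.366, -0.93]]
wrist_force: [1.4, -2.0, 1.1]
width: -0.0001
finger_force: 1.0
```

```bash
python3 - <<'E'
from h import *
from workcell import env
for n in("scene","top"):
    im=env.grab_frame(n)["pixels"];cv2.imwrite(f"pics/{n}3.png",im)
a=cv2.imread("pics/scene3.png")[90:250,160:360];b=cv2.imread("pics/top3.png")[180:340,310:510]
cv2.imwrite("pics/c3.png",cv2.resize(np.vstack([a,b]),None,fx=1.875,fy=1.875,interpolation=3))
p=[-.077,.085,.38];rows([p,[-.077,-.02,.38]])
for k in range(-2,2): print(k,[ (proj("scene",ball([*q[:3],np.radians(t)],k)).round()).tolist() for t in (163,105)])
E
```

```text
[-0.077  0.085  0.38 ] | [-0.72 -0.25  0.46] [ 0.0006  0.0593 -0.1476]
[-0.077 -0.02   0.38 ] | [-0.72 -0.25  0.46] [-0.1044  0.0585 -0.148 ]
-2 [[208.0, 141.0], [254.0, 129.0]]
-1 [[221.0, 186.0], [204.0, 149.0]]
0 [[280.0, 207.0], [231.0, 194.0]]
1 [[313.0, 179.0], [291.0, 206.0]]
```

View pics/c3.png

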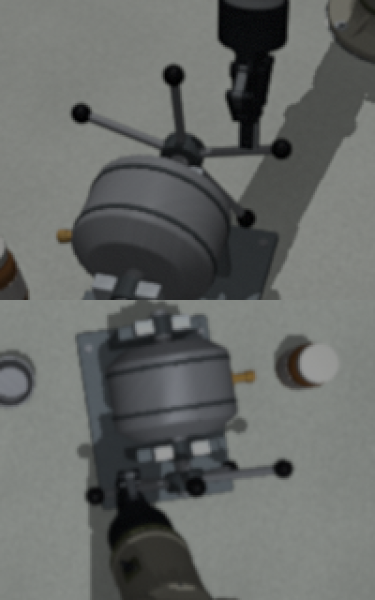

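{"name": "jog_arm", "arguments": {
  "moves": "0 0 0 0 0.008 -0.02 -1; 0 0 0 0 0.02 -0.05 -1; 0 0 0 0 0.034 -0.085 -1; 0 0 0 0 0.048 -0.12 -1; 0 0 0 0 0.059 -0.148 -1; 0 0 0 -0.03 0.059 -0.148 -1; 0 0 0 -0.06 0.059 -0.148 -1; 0 0 0 -0.08 0.059 -0.148 -1"
}}

```text
clock: 5.22
tool_pos: [0.5531, -0.0905, 0.3828]
ee_rot: [[-0.177, 0.916, 0.361], [0.984, 0.165, 0.065], [-0.0, 0.366, -0.93]]
wrist_force: [-1.3, 0.4, -0.2]
width: -0.0001
finger_force: 0.0
```

{"name": "jog_arm", "arguments": {
  "moves": "0 0 0 -0.025 0 0 -1; 0 0 0 -0.025 0 0 -1; 0 0 0 -0.025 0 0 -1"
}}

```text
clock: 5.47
tool_pos: [0.5572, -0.1141, 0.3817]
ee_rot: [[-0.176, 0.917, 0.359], [0.984, 0.163, 0.065], [0.001, 0.365, -0.931]]
wrist_force: [-0.5, 0.9, -0.4]
width: 0.0002
finger_force: 0.0
```

```bash
python3 - <<'E'
from h import *
from workcell import env
print(env.get_obs()["joint_positions"])
p=tc(4,.012);rows([[-.077,p[1],.38],p])
E
```

```text
[ 2.99870928 -2.04420536 10.3914588  90.85733566 -8.50016978 71.62229542
 24.84549629]
[-0.077 -0.023  0.38 ] | [-0.61 -0.17  0.26] [ 0.0002 -0.001   0.0014]
[-0.077 -0.023  0.282] | [-0.61 -0.17  0.26] [ 0.0001 -0.0368  0.0928]
```

{"name": "jog_arm", "arguments": {
  "moves": "0 0 0 0 -0.01 0.025 -1; 0 0 0 0 -0.02 0.05 -1; 0 0 0 0 -0.03 0.075 -1; 0 0 0 0 -0.0365 0.092 -1; 0 0 0 0 -0.0365 0.092 -1"
}}

```text
clock: 5.88
tool_pos: [0.555, -0.1105, 0.2783]
ee_rot: [[-0.181, 0.918, 0.353], [0.984, 0.167, 0.068], [0.003, 0.359, -0.933]]
wrist_force: [-0.2, 0.5, -0.6]
width: -0.0003
finger_force: 0.0
```

```bash
python3 - <<'E'
from h import *
rows([tc(a) for a in (4,8,12,16,20,24,28,32,36)])
E
```

```text
[-0.077 -0.011  0.281] | [-0.95 -0.4   0.48] [ 0.0083  0.0021 -0.002 ]
[-0.077 -0.004  0.281] | [-0.95 -0.4   0.48] [ 0.0148  0.0024 -0.0024]
[-0.077  0.002  0.282] | [-0.95 -0.4   0.48] [ 0.0213  0.0024 -0.0024]
[-0.077  0.009  0.281] | [-0.95 -0.4   0.48] [ 0.0279  0.0023 -0.0019]
[-0.077  0.015  0.28 ] | [-0.95 -0.4   0.48] [ 0.0344  0.0021 -0.001 ]
[-0.077  0.022  0.279] | [-0.95 -0.4   0.48] [0.0409 0.0016 0.0003]
[-0.077  0.028  0.277] | [-0.95 -0.4   0.48] [0.0473 0.001  0.0022]
[-0.077  0.035  0.274] | [-0.95 -0.4   0.48] [0.0537 0.0002 0.0044]
[-0.077  0.041  0.272] | [-0.95 -0.4   0.48] [ 0.0598 -0.0008  0.0072]
```

{"name": "jog_arm", "arguments": {
  "moves": "0 0 0 0.006 0.001 -0.001 -1; 0 0 0 0.013 0.002 -0.002 -1; 0 0 0 0.02 0.002 -0.002 -1; 0 0 0 0.028 0.002 -0.002 -1; 0 0 0 0.036 0.002 -0.001 -1; 0 0 0 0.044 0.001 0.001 -1; 0 0 0 0.052 0 0.004 -1; 0 0 0 0.06 -0.001 0.007 -1"
}}

```text
clock: 6.55
tool_pos: [0.5483, -0.0526, 0.2769]
ee_rot: [[-0.178, 0.915, 0.361], [0.984, 0.166, 0.065], [-0.0, 0.367, -0.93]]
wrist_force: [1.7, -1.6, -0.6]
width: -0.0001
finger_force: 0.9
```

```bash
python3 - <<'E'
from h import *
rows([tc(a) for a in (36,41,46,51,56,61,66,71)])
E
```

```text
[-0.077  0.041  0.272] | [-0.45 -0.17  0.43] [ 0.0016 -0.0039  0.0042]
[-0.077  0.048  0.267] | [-0.45 -0.17  0.43] [ 0.009  -0.0054  0.0081]
[-0.077  0.055  0.262] | [-0.45 -0.17  0.43] [ 0.016  -0.0072  0.0128]
[-0.077  0.062  0.257] | [-0.45 -0.17  0.43] [ 0.0226 -0.0092  0.0181]
[-0.077  0.068  0.25 ] | [-0.45 -0.17  0.43] [ 0.0286 -0.0115  0.0239]
[-0.077  0.073  0.244] | [-0.45 -0.17  0.43] [ 0.034  -0.0139  0.0303]
[-0.077  0.078  0.236] | [-0.45 -0.17  0.43] [ 0.0387 -0.0166  0.0372]
[-0.077  0.082  0.228] | [-0.45 -0.17  0.43] [ 0.0427 -0.0194  0.0445]
```

{"name": "jog_arm", "arguments": {
  "moves": "0 0 0 0.006 -0.0045 0.006 -1; 0 0 0 0.012 -0.006 0.01 -1; 0 0 0 0.018 -0.008 0.014 -1; 0 0 0 0.0235 -0.0095 0.019 -1; 0 0 0 0.0285 -0.0115 0.024 -1; 0 0 0 0.034 -0.014 0.03 -1; 0 0 0 0.0385 -0.0165 0.037 -1; 0 0 0 0.042 -0.019 0.043 -1"
}}

```text
clock: 7.22
tool_pos: [0.5386, -0.0118, 0.2286]
ee_rot: [[-0.178, 0.916, 0.36], [0.984, 0.166, 0.066], [0.0, 0.366, -0.931]]
wrist_force: [1.2, -0.5, 0.3]
width: -0.0001
finger_force: 0.9
```

{"name": "jog_arm", "arguments": {
  "moves": "0 0 0 0 0.008 -0.02 -1; 0 0 0 0 0.02 -0.05 -1; 0 0 0 0 0.034 -0.085 -1; 0 0 0 0 0.048 -0.12 -1; 0 0 0 0 0.059 -0.148 -1; 0 0 0 -0.03 0.059 -0.148 -1; 0 0 0 -0.06 0.059 -0.148 -1; 0 0 0 -0.08 0.059 -0.148 -1"
}}

```text
clock: 7.88
tool_pos: [0.5538, -0.0931, 0.3887]
ee_rot: [[-0.177, 0.916, 0.36], [0.984, 0.165, 0.065], [-0.0, 0.366, -0.931]]
wrist_force: [0.4, 0.6, -0.0]
width: 0.0
finger_force: 0.0
```

```bash
cat >> h.py <<'E'
def measure(tag):
    """fit theta from ball pixels in scene+top near prediction: dark blobs"""
    from workcell import env
    im=env.grab_frame("scene")["pixels"];cv2.imwrite(f"pics/{tag}.png",im)
    g=im.max(2);pts=[]
    n,l,st,c=cv2.connectedComponentsWithStats((g<32).astype(np.uint8))
    for i in range(1,n):
        if 30<st[i,4]<220 and abs(c[i]-[262,170]).max()<80: pts.append(c[i])
    print(np.round(pts,1),[int(s[4]) for s in st[1:] if 30<s[4]<220][:8])
    best=min(np.arange(0,72,.25),key=lambda t:sum(min(1e3,min(np.linalg.norm(proj("scene",ball([*q[:3],np.radians(t)],k))-p) for k in range(5))) for p in pts))
    print("theta mod 72:",best,[min(np.linalg.norm(proj("scene",ball([*q[:3],np.radians(best)],k))-p).round(1) for k in range(5)) for p in pts])
E
python3 - <<'E'
from h import *
measure("s4")
cv2.imwrite("pics/s4c.png",cv2.resize(cv2.imread("pics/s4.png")[90:250,160:360],None,fx=3.75,fy=3.75,interpolation=3))
rows([[-.077,-.025,.38]])
E
```

```text
[[249.9 129.8]
 [202.4 151.6]
 [257.5 169.4]
 [308.9 167.6]
 [292.4 206. ]] [47, 34, 150, 60, 37, 128, 90, 64]
theta mod 72: 36.25 [np.float64(1.4), np.float64(1.4), np.float64(35.3), np.float64(1.0), np.float64(1.3)]
[-0.077 -0.025  0.38 ] | [-0.6   0.    0.12] [-0.0192 -0.0027  0.0074]
```

View pics/s4c.png

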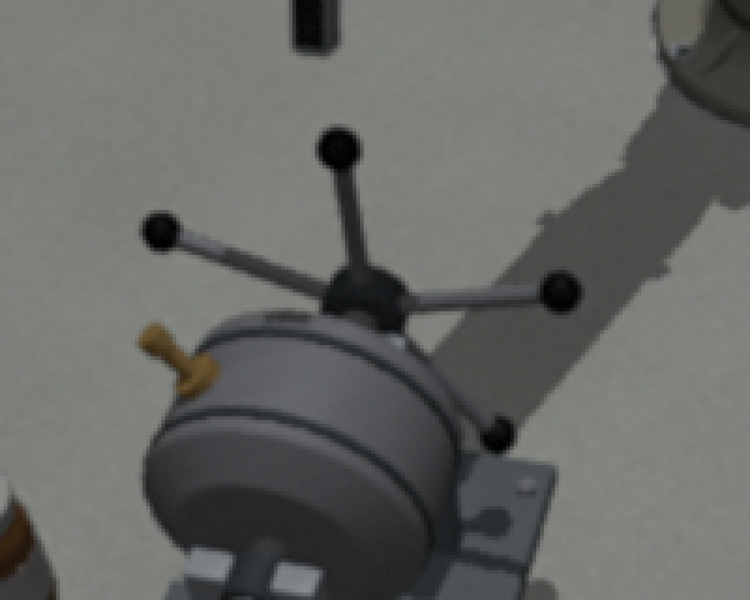

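{"name": "jog_arm", "arguments": {
  "moves": "0 0 0 -0.012 -0.001 0.004 -1; 0 0 0 -0.024 -0.003 0.008 -1; 0 0 0 -0.024 -0.003 0.008 -1; 0 0 0 -0.024 -0.003 0.008 -1"
}}

```text
clock: 8.27
tool_pos: [0.5579, -0.1144, 0.3793]
ee_rot: [[-0.177, 0.916, 0.359], [0.984, 0.165, 0.066], [0.001, 0.365, -0.931]]
wrist_force: [-0.4, 0.2, -0.2]
width: 0.0002
finger_force: 0.0
```

```bash
python3 - <<'E'
from h import *
p=tc(0,.012);rows([p])
E
```

```text
[-0.077 -0.029  0.28 ] | [-0.62 -0.22  0.36] [-0.0059 -0.0372  0.0921]
```

{"name": "jog_arm", "arguments": {
  "moves": "0 0 0 -0.006 -0.002 0.005 -1; 0 0 0 -0.006 -0.01 0.025 -1; 0 0 0 -0.006 -0.02 0.05 -1; 0 0 0 -0.006 -0.03 0.075 -1; 0 0 0 -0.006 -0.037 0.091 -1; 0 0 0 -0.006 -0.037 0.091 -1"
}}

```text
clock: 8.77
tool_pos: [0.556, -0.1193, 0.2772]
ee_rot: [[-0.18, 0.918, 0.354], [0.984, 0.166, 0.067], [0.003, 0.36, -0.933]]
wrist_force: [-0.6, 0.4, -0.3]
width: -0.0001
finger_force: 0.0
```

```bash
python3 - <<'E'
from h import *
rows([tc(a) for a in (0,4,8,12,16,20,24,28,32)])
E
```

```text
[-0.077 -0.017  0.28 ] | [-0.9  -0.35  0.44] [ 0.0109  0.0027 -0.0019]
[-0.077 -0.011  0.281] | [-0.9  -0.35  0.44] [ 0.0172  0.0031 -0.0028]
[-0.077 -0.004  0.281] | [-0.9  -0.35  0.44] [ 0.0237  0.0033 -0.0032]
[-0.077  0.002  0.282] | [-0.9  -0.35  0.44] [ 0.0302  0.0034 -0.0032]
[-0.077  0.009  0.281] | [-0.9  -0.35  0.44] [ 0.0367  0.0033 -0.0028]
[-0.077  0.015  0.28 ] | [-0.9  -0.35  0.44] [ 0.0433  0.003  -0.0019]
[-0.077  0.022  0.279] | [-0.9  -0.35  0.44] [ 0.0498  0.0025 -0.0005]
[-0.077  0.028  0.277] | [-0.9  -0.35  0.44] [0.0562 0.0019 0.0013]
[-0.077  0.035  0.274] | [-0.9  -0.35  0.44] [0.0625 0.0011 0.0036]
```

{"name": "jog_arm", "arguments": {
  "moves": "0 0 0 0.009 0.002 -0.002 -1; 0 0 0 0.016 0.003 -0.003 -1; 0 0 0 0.023 0.003 -0.003 -1; 0 0 0 0.03 0.003 -0.003 -1; 0 0 0 0.038 0.003 -0.003 -1; 0 0 0 0.046 0.003 -0.001 -1; 0 0 0 0.052 0.002 0 -1; 0 0 0 0.055 0.002 0.001 -1"
}}

```text
clock: 9.43
tool_pos: [0.5506, -0.0648, 0.2823]
ee_rot: [[-0.18, 0.915, 0.361], [0.984, 0.167, 0.066], [0.0, 0.367, -0.93]]
wrist_force: [0.7, -0.7, 0.8]
width: 0.0001
finger_force: 0.7
```

```bash
cat >> h.py <<'E'
def joint(P0,sets):
    """refit pose with the start balls and theta for each later set [(cam,k,px)..]"""
    def r(v):
        o=[proj(n,ball(v[:4],k))-p for n,k,p in P0]
        for i,s in enumerate(sets): o+=[proj(n,ball([*v[:3],v[4+i]],k))-p for n,k,p in s]
        return np.concatenate(o)
    s=least_squares(r,[*q,*[0.3]*len(sets)],loss="soft_l1");return s.x,s.fun
E
python3 - <<'E'
from h import *
measure("s5");rows([tc(a) for a in (28,30,32,34,36)])
E
```

```text
[[210.6 137.9]
 [274.9 137.5]
 [258.  169.8]
 [312.2 184.5]] [33, 165, 121, 53, 112, 119, 76, 91]
theta mod 72: 12.0 [np.float64(0.9), np.float64(1.5), np.float64(37.9), np.float64(1.2)]
[-0.077  0.028  0.277] | [-0.49 -0.23  0.51] [ 0.0013 -0.004   0.004 ]
[-0.077  0.032  0.276] | [-0.49 -0.23  0.51] [ 0.0045 -0.0044  0.0051]
[-0.077  0.035  0.274] | [-0.49 -0.23  0.51] [ 0.0077 -0.0048  0.0062]
[-0.077  0.038  0.273] | [-0.49 -0.23  0.51] [ 0.0108 -0.0053  0.0075]
[-0.077  0.041  0.272] | [-0.49 -0.23  0.51] [ 0.0138 -0.0058  0.0089]
```

{"name": "jog_arm", "arguments": {
  "moves": "0 0 0 0.003 -0.001 0.002 -1; 0 0 0 0.0055 -0.003 0.004 -1; 0 0 0 0.008 -0.004 0.0055 -1; 0 0 0 0.0105 -0.005 0.007 -1; 0 0 0 0.0125 -0.0055 0.008 -1; 0 0 0 0.014 -0.006 0.009 -1; 0 0 0 0.014 -0.006 0.009 -1"
}}

```text
clock: 10.07
tool_pos: [0.5456, -0.0525, 0.2711]
ee_rot: [[-0.179, 0.916, 0.36], [0.984, 0.166, 0.066], [0.0, 0.366, -0.931]]
wrist_force: [1.1, -0.4, -0.0]
width: 0.0001
finger_force: 0.5
```

```bash
python3 - <<'E'
from h import *
from workcell import env
measure("s6");rows([tc(a) for a in (36,38,40)])
cv2.imwrite("pics/top6.png",env.grab_frame("top")["pixels"])
a=cv2.imread("pics/s6.png")[90:250,170:350];b=cv2.imread("pics/top6.png")[180:340,320:500]
cv2.imwrite("pics/c6.png",cv2.resize(np.hstack([a,b]),None,fx=2.22,fy=2.22,interpolation=3))
for t in(0,3,6): print(t,[proj(n,rad(q,.038,.118,np.radians(t))).round(1) for n in K],[proj(n,rad(q,.038,.08,np.radians(t))).round(1) for n in K])
E
```

```text
[[217.  133.6]
 [285.3 143. ]
 [258.4 169.8]
 [209.2 175.9]
 [310.4 191. ]] [205, 148, 114, 48, 82, 189, 117, 82]
theta mod 72: 0.75 [np.float64(1.3), np.float64(1.3), np.float64(37.1), np.float64(1.7), np.float64(1.0)]
[-0.077  0.041  0.272] | [-0.56 -0.19  0.43] [ 0.0012  0.0008 -0.0002]
[-0.077  0.044  0.27 ] | [-0.56 -0.19  0.43] [0.0042 0.0002 0.0013]
[-0.077  0.047  0.268] | [-0.56 -0.19  0.43] [ 0.0072 -0.0004  0.0029]
0 [array([232.1, 175.7]), array([409.5, 223. ])] [array([235.1, 188.7]), array([406.5, 224. ])]
3 [array([229. , 175.2]), array([412.2, 222.6])] [array([233.1, 188.4]), array([408.3, 223.7])]
6 [array([226. , 174.9]), array([415. , 222.2])] [array([231.1, 188.2]), array([410.1, 223.4])]
```

View pics/c6.png

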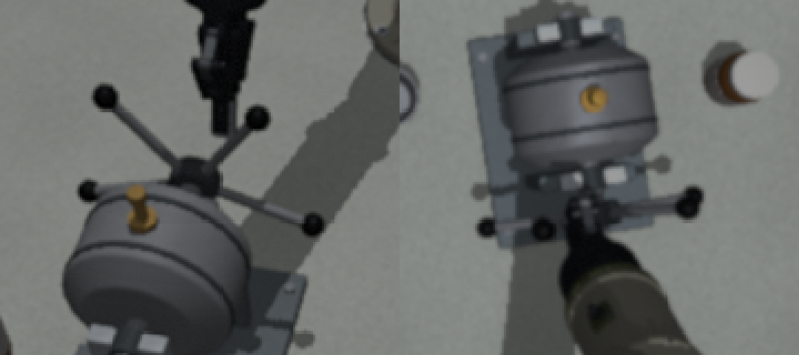

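```bash
python3 - <<'E'
from h import *
P0=[("scene",2-4,(208,141)),("scene",-3,(268,134)),("scene",1,(313,180)),("top",1,(358,284)),("top",-3,(402,281)),("top",-2,(458,271))]
def mk(pts,t0):
    o=[]
    for p in pts:
        k=min(range(5),key=lambda k:np.linalg.norm(proj("scene",ball([*q[:3],np.radians(t0)],k))-p));o.append(("scene",k,p))
    return o
S=[mk([(249.9,129.8),(202.4,151.6),(308.9,167.6),(292.4,206)],36.25),mk([(210.6,137.9),(274.9,137.5),(312.2,184.5)],12),mk([(217,133.6),(285.3,143),(209.2,175.9),(310.4,191)],.75)]
x,f=joint(P0,S);print(x[:3],np.degrees(x[3:]),np.round(f,1))
# brass centroid in top
for n,fn in(("top","top6"),("scene","s6")):
    im=cv2.imread(f"pics/{fn}.png").astype(int);m=((im[...,2]-im[...,0])>50)
    u,v=map(int,proj(n,rad(q,.038,.1,0)));mm=np.zeros_like(m);mm[v-25:v+25,u-25:u+25]=m[v-25:v+25,u-25:u+25]
    print(n,np.argwhere(mm)[:,::-1].mean(0),mm.sum(),proj(n,rad(x[:3],.038,.1,0)))
    hsl=[np.argwhere(mm[r])[:,0].mean().round(1) for r in range(v-25,v+25) if mm[r].sum()>1];print(hsl)
print([proj("scene",rad(x[:3],.038,r,0)).round(1) for r in(.08,.1,.12)],[proj("top",rad(x[:3],.038,r,0)).round(1) for r in(.08,.1,.12)])
E
```

```text
[ 0.63122597 -0.07856118  0.17370321] [162.66607865  36.12448177  11.62738731   0.72122147] [-0.8  0.1  0.1  0.  -0.6 -0.3  0.1 -2.  -0.7 -1.4  0.  -1.5  0.  -0.5
  0.4 -0.3  0.1 -0.1 -0.  -0.5 -0.2 -0.2  0.3 -0.5  0.1 -0.2  0.  -0.4
  0.2 -0.3  0.6 -0.3  0.1 -0.1]
top [407.02222222 224.45555556] 90 [408.06565034 222.3865023 ]
[np.float64(408.5), np.float64(407.0), np.float64(407.0), np.float64(407.0), np.float64(407.0), np.float64(407.0), np.float64(407.0), np.float64(407.0), np.float64(406.5), np.float64(407.0)]
scene [233.04615385 181.67692308] 65 [232.96623378 182.82356708]
[np.float64(231.5), np.float64(231.0), np.float64(231.0), np.float64(231.0), np.float64(230.5), np.float64(230.0), np.float64(237.0), np.float64(237.5), np.float64(233.5), np.float64(234.2), np.float64(234.2), np.float64(237.5), np.float64(237.0), np.float64(236.0)]
[array([234.5, 189.6]), array([233. , 182.8]), array([231.4, 175.8])] [array([406.5, 222.9]), array([408.1, 222.4]), array([409.7, 221.8])]
```

{"name": "jog_arm", "arguments": {
  "moves": "0 0 0 -0.006 0.001 -0.001 -1; 0 0 0 -0.015 0.003 -0.008 -1; 0 0 0 -0.025 0.012 -0.03 -1; 0 0 0 -0.028 0.024 -0.06 -1; 0 0 0 -0.028 0.036 -0.09 -1; 0 0 0 -0.028 0.048 -0.12 -1; 0 0 0 -0.028 0.056 -0.14 -1; 0 0 0 -0.028 0.056 -0.14 -1"
}}

```text
clock: 10.83
tool_pos: [0.5529, -0.0818, 0.429]
ee_rot: [[-0.177, 0.913, 0.369], [0.984, 0.165, 0.064], [-0.002, 0.374, -0.927]]
wrist_force: [0.3, -0.3, 0.4]
width: -0.0002
finger_force: 0.0
```

{"name": "jog_arm", "arguments": {
  "moves": "0 0 0 0 -0.01 -0.01 -1; 0 0 0 0 -0.02 -0.01 -1; 0 0 0 0 -0.02 -0.01 -1; 0 0 0 0 -0.02 -0.01 -1; 0 0 0 0 -0.02 -0.01 -1; 0 0 0 0 -0.02 -0.01 -1"
}}

```text
clock: 11.33
tool_pos: [0.5301, -0.0842, 0.4239]
ee_rot: [[-0.178, 0.916, 0.36], [0.984, 0.166, 0.066], [0.0, 0.366, -0.931]]
wrist_force: [-0.6, -0.3, 0.0]
width: -0.0004
finger_force: 0.0
```

```bash
python3 - <<'E'
from h import *
q[:3]=[.631226,-.078561,.173703]
measure("s7")
cv2.imwrite("pics/s7c.png",cv2.resize(cv2.imread("pics/s7.png")[60:320,120:440],None,fx=2.3,fy=2.3,interpolation=3))
E
```

```text
[[217.1 133.6]
 [285.4 143. ]
 [257.9 169.7]
 [209.2 175.9]
 [310.2 190.9]] [32, 133, 77, 88, 127, 36, 83, 82]
theta mod 72: 0.75 [np.float64(0.4), np.float64(0.3), np.float64(37.8), np.float64(0.7), np.float64(0.3)]
```

View pics/s7c.png

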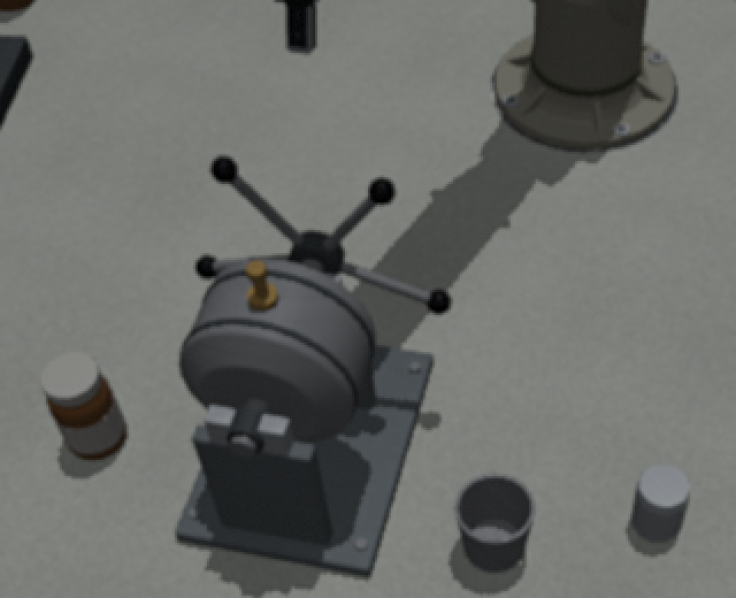

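The stem is up (cap at (257,270) in the crop), the wheel is at rest, the hand is clear and the bystanders have not moved.

```bash
python3 -c "
from workcell import env
print(env.finish_job())"
```

```text
the job is handed in; nothing more can be done
None
```

The valve stem points straight up, measured within about 1°, after three pushes on the wheel's spokes; the hand is clear, the jar, cup and tin look unmoved, and the job was handed in at about 11.4 s with no verdict shown.

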